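# Raise the bay's counterweighted barrier and push the tub in

## Task

With a fingertip under the free end, push the counterweighted barrier arm up past its balance point so that it swings to its stop and stays raised by itself; guide it up, do not fling it. Then, with the arm still up, push the white screw-lid tub standing in front of the barrier along the plywood deck, upright, until all of it is past the barrier line and between the walls of the bay. Only push: do not grip or press hard on the arm or the tub, do not lift the tub off the deck, and leave everything else where it stands.

Things in the scene. Friction and masses are not known exactly. Their poses are not given: they have to be found in the camera images.
- bay: Fixed parking bay on a plywood deck 70 mm above the bench, open to the robot: aluminium walls 30 mm high, no floor. Origin on the deck at mid-mouth, below the lowered arm (barrier line); x into the bay, y left across the mouth. Inner wall faces: sides y = +-65 mm from x = 25, back x = 134. At x = 0: dark pivot post, y = 68 to 102, x = +-30, 76 high; thin rest post (20 x 14, 52 high) at y = -72.
- bay_center (a point): Point on the deck in the middle of the bay, at x = 85 mm, y = 0 in the bay's frame; the tub belongs about here.
- pivot (a point): Pivot of the barrier arm, on its axis, 60 mm above the deck at x = 0, y = 85 mm in the bay's frame. The pivot axis is along the bay's x, so the arm swings in the upright plane x = 0.
- barrier (a joint): Angle of the barrier arm, rad: 0 = level across the mouth, on the rest post; grows as the free end rises; 1.75 = upper stop, just past upright. A 48 mm steel disc counterweight sits on the tail, behind and above the pivot. Balance point about 1.03: below it the arm falls back to level, above it swings on to the stop by itself, damped, and stays. Lifting at the sleeve takes about 0.5 to 1 N.
- grip_end (a point): Middle of the free, rubber-sleeved end of the barrier arm, on its centre line, 205 mm from the pivot. Sleeve: 18 mm round, 150 to 240 mm from the pivot; the rest is a 15 mm rod. Arm down: this point is at y = -120 mm in the bay's frame, 60 mm above the deck, right of the rest post; underside 51 mm above the deck, nothing between.
- tub: White tub with screw lid, loose, standing on the deck before the barrier: 62 mm diameter up to 68 mm height, lid 54 mm, 88 mm high in all, about 60 to 150 g. Too tall to pass under the lowered arm. Origin at the centre of its underside, z up.
- vial: Bystander: open glass vial, 28 mm in diameter, 54 mm high, standing on the deck before the bay's left post. Origin at the centre of its underside.
- small_bottle: Bystander: small glass bottle with orange cap, 46 mm in diameter, 97 mm high, on the bench, left front of the deck. Origin at the centre of its underside.
- big_bottle: Bystander: glass bottle with blue cap, 66 mm in diameter, 147 mm high, on the bench, right front of the deck. Origin at the centre of its underside.
- beaker: Bystander: empty glass beaker, 62 mm in diameter, 78 mm high, on the bench in front of the deck. Origin at the centre of its underside.
- jar: Bystander: glass jar with ground lid and side arm, 62 x 78 mm, 86 mm high, on the bench in front of the deck. Origin at the underside.

How it is judged:
By the outcome, as a careful person would: the job done as asked, in the order asked, and still so for the second after the job is handed in, with the robot touching nothing.
It also fails if it takes over 54 s, if anything falls off the work surface, if the arm or the gripper's body presses on something with over 40 N, if the wrist force passes 120 N, or if a joint passes its speed limit or range.

## Robot

A 6-joint arm with a two-finger parallel gripper is mounted at the origin on a cart in front of the work surface, level with it; the furniture and walls round the work are solid. World frame = base frame: x ahead of the robot, y to its left, z up, the work surface at z = 0. Lengths are in m, angles in rad, forces in N, time in s.
With the tool pointing down it reaches from about 0.3 to 0.875 m from the base axis. Payload 6.4 kg.
Tool frame: the origin (TCP) lies on the mounting face of the last link; the fingertips stand 166 mm ahead of it and the grasp point (between the pads) lies 147 mm ahead of it; z points along the fingers, y is the line along which they close (so a half turn about z gives the same grasp; the last joint's range is limited). The gripper opens to 88 mm and grips with 3 to 60 N. Pads are 18 mm wide; open, the fingers measure 123 mm over their backs; the gripper's body (75 mm by 187 mm) begins 45 mm behind the grasp point.
Start: joints at [1.141, 0.181, 1.607, -0, 1.354, -0.206], TCP at [0.128, 0.561, 0.405] pointing down, gripper open.
Joint ranges: [-2.99, 2.99], [-0.89, 2.07], [0.3, 2.58], [-1.14, 4.28], [0, 2.63], [-3.12, 3.12]. Speed limits (rad/s): [2.57, 2.57, 3.01, 3.14, 3.14, 3.14].

## Interface

Orientations are given as [roll, pitch, yaw] about the fixed x, y, z axes, in that order (R = Rz(yaw) Ry(pitch) Rx(roll)).
In Python, from station import * gives the robot as it stands.
- The arm moves only by the tool play_rows, never from a script. Its arguments are lists of equal length, an entry for each row: "travel": the shift along the world's x, y, z scaled (see below), a list of three; "delta_rot": the turn, a rotation vector about the world's x, y, z scaled (see below), a list of three; "claw": the finger opening in mm, from 0 to 88.1. In form: {"travel": [[dx, dy, dz], ...], "delta_rot": [[rx, ry, rz], ...], "claw": [claw, ...]}. A call has 1 to 12 rows; each row is the pose to reach, as a shift and turn from the pose commanded when the call began, turning the shorter way round; what a row does not reach only later rows make up. The controller multiplies each number of a shift by 0.8 m and each number of a turn by 180 degrees. A row lasts 1/10 s, in which the tool goes at most 50 mm and 8.59 degrees, less where a joint would pass 70% of its speed; a pose out of reach is approached as far as the arm can. A call with a number of a shift or a turn outside -1 to 1 is refused whole. A call with a gripper value outside its range is refused whole. The fingers move at their own pace and stop on an object; "squeeze" is the grip in N (left out, the last holds). Time passes only in rows, so rows that repeat a pose let the fingers close. It gives the time, the measured TCP pose, the force, the opening and the grip force at its end, in the units of the state.
- state(): the state, without advancing time (a new reading comes with each control period).
- camera(name): name is "scene" or "top" or "wrist"; returns the picture (480x640x3 uint8, red, green, blue); there is no depth.
- camera_model(name): a dict with "fx", "fy", "cx", "cy" (pixels), "dist_coeffs" ([k1, k2, p1, p2, k3] as OpenCV has them; the pictures are not rectified), "world_from_camera" (4x4, takes a point from camera to world coordinates); the wrist camera has in their place "tool_from_camera" (4x4, takes a point from camera to tool coordinates, whose origin is the TCP and whose axes are the flange's). Camera axes: x right, y down, z forward; pixel columns grow to the right and rows downward; lengths in m; the calibration is good to about 2 mm. A picture is of the moment at which its call begins: read the wrist's pose just before it. camera_model takes no time and is no camera call.
- job_done(): hands the job in; it is judged then, once.
The state is a dict: "time_s": time; "qpos": joint angles; "joint_vel": joint speeds; "joint_torque": joint torques, N m; "tool_pos": TCP position; "orientation": TCP orientation; "contact_force": force on the tool from outside, world axes, zero at the start; "torque": the same for the moment, N m; "gripper_width": opening from 0.0 (shut) to 1.0 (fully open); "grasp_force": force on a finger pad.
Only numpy, scipy, OpenCV 4.12 (cv2) and the standard library are available. Lean on these libraries where they do the work, as an engineer would, in place of code of your own. Each camera call takes 0.05 s, during which the arm holds its last target. There are 200 camera calls.

## Working session

There is one attempt and no reset: what is moved stays moved. The work goes in short steps, Python scripts to look and compute and a tool call to move; the robot and the scene stay as the last step left them, time stands still between calls to the robot, and variables do not carry over. Pictures are saved under pics/ and viewed, at most 10 in all, crops included, and the job is handed in when it is done.

Besides the shell and the picture viewer there is one more tool, called after "Emit:" as name(argument=value, ...) on one line, values as JSON. play_rows: Moves the arm, as the interface text tells. Shifts and turns lie within -1 to 1; 1 stands for 0.8 m of shift or 180 degrees of turn. Its arguments: {"type":"object","properties":{"travel":{"type":"array"},"delta_rot":{"type":"array"},"claw":{"type":"array"},"squeeze":{"type":"number"}},"required":["travel","delta_rot","claw"]}

```bash
mkdir -p pics; python3 - <<'E'
from station import *
import cv2,numpy as np
for n in("scene","top"):
    cv2.imwrite(f"pics/{n}0.png",camera(n)[:,:,::-1])
    m=camera_model(n);print(n,m["fx"],m["cx"],m["cy"],m["dist_coeffs"]);print(np.round(m["world_from_camera"],3))
print(np.round(camera_model("wrist")["tool_from_camera"],3))
print(state())
E
```

```text
scene 557.7402436566734 303.95799822053806 236.52724519480577 [0.01700595 0.         0.         0.         0.        ]
[[-0.59  -0.631  0.503 -0.001]
 [-0.807  0.471 -0.356  0.284]
 [-0.012 -0.616 -0.787  0.856]
 [ 0.     0.     0.     1.   ]]
top 460.53629946007504 323.56011836095655 236.53534523289912 [-0.0734515  0.         0.         0.         0.       ]
[[-0.013 -0.987  0.161  0.358]
 [-1.     0.016  0.017 -0.081]
 [-0.019 -0.16  -0.987  1.051]
 [ 0.     0.     0.     1.   ]]
[[-0.    -0.952 -0.306  0.079]
 [ 1.    -0.     0.    -0.003]
 [-0.    -0.306  0.952  0.019]
 [ 0.     0.     0.     1.   ]]
{'time_s': 0.1, 'qpos': array([ 1.14070541e+00,  1.81435018e-01,  1.60785571e+00,  5.05829002e-07,
        1.35382118e+00, -2.06336644e-01]), 'joint_vel': array([-1.11579858e-03, -6.35202441e-04, -3.62829109e-03,  4.63027861e-04,
        3.51319391e-05,  3.16550745e-04]), 'joint_torque': array([-3.09107236e-04, -4.34817874e+01, -3.42698872e+01,  7.03916349e-02,
        3.40167561e-02, -1.89755224e-05]), 'tool_pos': array([0.12749918, 0.56046456, 0.40394317]), 'orientation': array([-3.14010573e+00, -3.11740072e-04,  2.91783804e+00]), 'contact_force': array([ 0.32097917, -0.47672632,  0.30480882]), 'torque': array([0.01369817, 0.00254589, 0.02179164]), 'grasp_force': 0.0, 'gripper_width': 1.0008819762443635}
```

View pics/scene0.png

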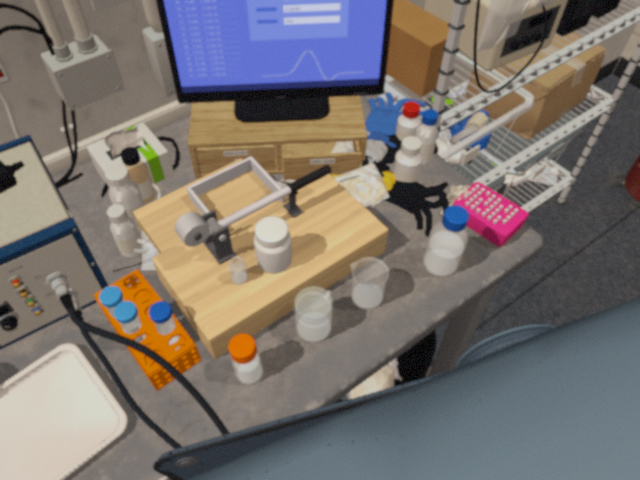

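View pics/top0.png

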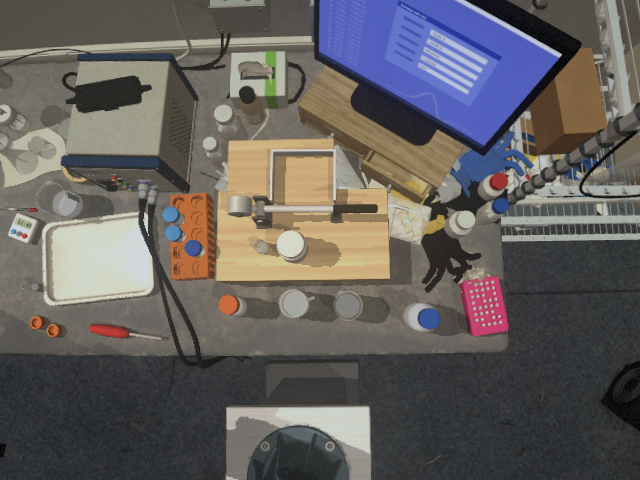

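The scene view shows the arm lowered, with its black sleeve at about (310,185), the tub at (272,245) and the vial at (238,270). In the top view the sleeve runs from (360,209) to (405,209), the tub lid is at (291,246), the vial at (262,247) and the bay frame spans (270–335, 150–200).

```bash
cat > h.py <<'E'
from station import *
import cv2,numpy as np
def ray(n,uv):
    m=camera_model(n);K=np.array([[m["fx"],0,m["cx"]],[0,m["fy"],m["cy"]],[0,0,1]])
    p=cv2.undistortPoints(np.array([[uv]],float),K,np.array(m["dist_coeffs"]))[0,0]
    T=np.array(m["world_from_camera"]);return T[:3,3],T[:3,:3]@np.array([p[0],p[1],1])
def onz(n,uv,z):
    o,d=ray(n,uv);return np.round(o+d*(z-o[2])/d[2],4)
def two(a,b):
    o,d=ray("scene",a);p,e=ray("top",b)
    s=np.linalg.lstsq(np.c_[d,-e],p-o,rcond=None)[0];A=o+d*s[0];B=p+e*s[1];return np.round((A+B)/2,4),np.linalg.norm(A-B)
E
python3 - <<'E'
from h import *
im=cv2.imread("pics/top0.png")[130:290,210:420];cv2.imwrite("pics/t1.png",cv2.resize(im,None,fx=3.8,fy=3.75,interpolation=cv2.INTER_CUBIC))
im=cv2.imread("pics/scene0.png")[150:300,160:360];cv2.imwrite("pics/s1.png",cv2.resize(im,None,fx=4,fy=4,interpolation=cv2.INTER_CUBIC))
for k,uv,z in[("lid",(291,246),.158),("vial",(262,246),.124),("sleeveL",(360,209),.13),("sleeveR",(405,209),.13),("deckFL",(217,280),.07),("deckFR",(389,278),.07),("bayBL",(271,150),.1),("bayBR",(334,150),.1)]:print(k,onz("top",uv,z))
E
```

```text
lid [ 0.4853 -0.0019  0.158 ]
vial [0.4911 0.0604 0.124 ]
sleeveL [ 0.5635 -0.1408  0.13  ]
sleeveR [ 0.5621 -0.2328  0.13  ]
deckFL [0.4266 0.1652 0.07  ]
deckFR [ 0.4259 -0.2025  0.07  ]
bayBL [0.7047 0.0466 0.1   ]
bayBR [ 0.7018 -0.0901  0.1   ]
```

View pics/t1.png

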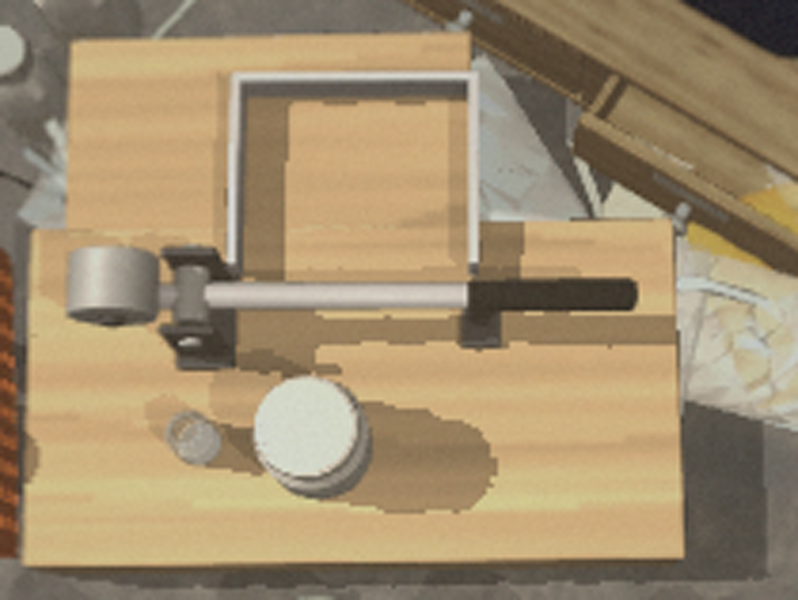

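View pics/s1.png

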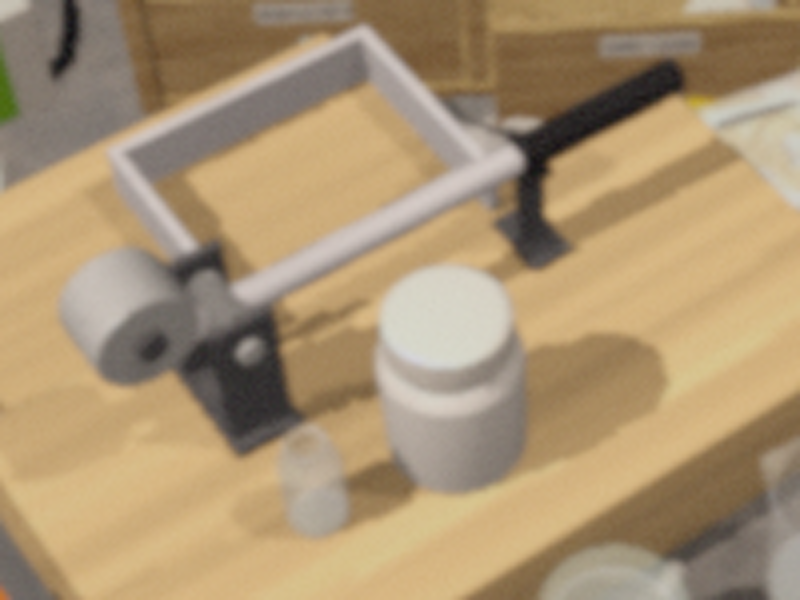

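The crops put the sleeve at crop x 470–637, row 294 (full image (334–378, 208)), the lid centre at (290.5,244) and the vial rim at about (260,246). The bay's outer back corners are at crop (233,75) and (478,75).

```bash
python3 - <<'E'
from h import *
c=lambda u,v:(210+u/3.8,130+v/3.75)
s=lambda u,v:(160+u/4,150+v/4)
for k,uv,z in[("lid",(307,428),.158),("vialrim",(192,430),.124),("sleeveL",(470,294),.13),("sleeveR",(637,294),.13),("rodL",(205,294),.13),("wallBL",(234,76),.1),("wallBR",(475,76),.1),("wallFL",(232,262),.1),("wallFR",(474,262),.1),("postFL",(178,367),.07),("deckFL",(22,566),.07),("deckFR",(684,558),.07),("deckBR",(675,220),.07)]:print(k,onz("top",c(*uv),z))
print("scene lid",onz("scene",s(448,320),.158))
print("tip",two(s(672,77),c(632,294)),"sleeveL",two(s(527,155),c(470,294)),"vial base",onz("scene",s(318,522),.07))
E
```

```text
lid [ 0.489  -0.0015  0.158 ]
vialrim [0.4939 0.0635 0.124 ]
sleeveL [ 0.5657 -0.087   0.13  ]
sleeveR [ 0.5642 -0.1769  0.13  ]
rodL [0.5682 0.0562 0.13  ]
wallBL [0.7041 0.0454 0.1   ]
wallBR [ 0.7012 -0.0922  0.1   ]
wallFL [0.5934 0.0456 0.1   ]
wallFR [ 0.5909 -0.0898  0.1   ]
postFL [0.5388 0.0803 0.07  ]
deckFL [0.4247 0.1678 0.07  ]
deckFR [ 0.4242 -0.2046  0.07  ]
deckBR [ 0.6216 -0.2065  0.07  ]
scene lid [0.4868 0.0018 0.158 ]
tip (array([ 0.5656, -0.1742,  0.126 ]), np.float64(0.0011393632884761338)) sleeveL (array([ 0.564 , -0.0885,  0.1308]), np.float64(0.004154480774098307)) vial base [0.4906 0.0715 0.07  ]
```

Emit:
play_rows(travel=[[0.31,-0.88,0],[0.31,-0.88,0],[0.31,-0.88,0],[0.31,-0.88,0],[0.31,-0.88,0],[0.31,-0.88,0],[0.31,-0.88,0],[0.31,-0.88,0],[0.31,-0.88,0],[0.31,-0.88,0],[0.31,-0.88,0],[0.31,-0.88,0]], delta_rot=[[0,0,-0.929],[0,0,-0.929],[0,0,-0.929],[0,0,-0.929],[0,0,-0.929],[0,0,-0.929],[0,0,-0.929],[0,0,-0.929],[0,0,-0.929],[0,0,-0.929],[0,0,-0.929],[0,0,-0.929]], claw=[0,0,0,0,0,0,0,0,0,0,0,0])

```text
time_s: 1.3
tool_pos: [0.3268, -0.0073, 0.4049]
orientation: [3.14, -0.0, 1.111]
contact_force: [1.1, 0.1, 0.4]
gripper_width: 0.005
grasp_force: 0.0
```

Emit:
play_rows(travel=[[0.06,-0.16,0],[0.06,-0.16,0],[0.06,-0.16,0],[0.06,-0.16,0],[0.06,-0.16,0],[0.06,-0.16,0],[0.06,-0.16,0],[0.06,-0.16,0],[0.06,-0.16,0],[0.06,-0.16,0]], delta_rot=[[0,0,-0.355],[0,0,-0.355],[0,0,-0.355],[0,0,-0.355],[0,0,-0.355],[0,0,-0.355],[0,0,-0.355],[0,0,-0.355],[0,0,-0.355],[0,0,-0.355]], claw=[0,0,0,0,0,0,0,0,0,0])

```text
time_s: 2.3
tool_pos: [0.3749, -0.1332, 0.4045]
orientation: [-3.141, 0.0, 0.005]
contact_force: [-0.2, 0.1, -0.1]
gripper_width: 0.003
grasp_force: 0.0
```

Emit:
play_rows(travel=[[0,-0.012,0],[0,-0.012,0],[0,-0.012,-0.05],[0,-0.012,-0.1],[0,-0.012,-0.12],[0,-0.012,-0.12],[0,-0.012,-0.12],[0,-0.012,-0.12]], delta_rot=[[0,-0.278,0],[0,-0.278,0],[0,-0.278,0],[0,-0.278,0],[0,-0.278,0],[0,-0.278,0],[0,-0.278,0],[0,-0.278,0]], claw=[0,0,0,0,0,0,0,0])

```text
time_s: 3.1
tool_pos: [0.3745, -0.1428, 0.3081]
orientation: [3.139, -0.873, 0.004]
contact_force: [-0.3, -0.1, -0.0]
gripper_width: 0.002
grasp_force: 0.0
```

```bash
python3 - <<'E'
from h import *
s=state();print(s["tool_pos"],s["orientation"],s["qpos"])
a=camera("wrist")[:,:,::-1];b=camera("scene")[:,:,::-1]
cv2.imwrite("pics/c1.png",cv2.resize(np.hstack([a,b]),(800,300)))
E
```

```text
[ 0.37450061 -0.14276337  0.30805563] [ 3.13876181 -0.87261805  0.00367416] [-0.90172819 -0.29636147  2.38984424  1.08169055  0.74866072 -0.0566384 ]
```

View pics/c1.png

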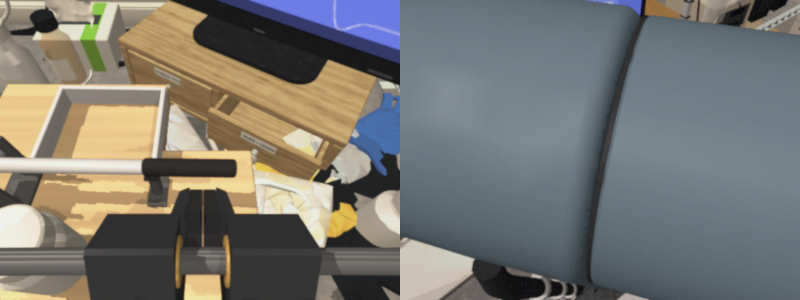

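The wrist view shows the closed fingers in line with the middle of the sleeve. The rest post is to their left and the deck ahead is clear. In the scene view the robot's own arm blocks everything. Next I lower the tip in front of the arm and slide it under.

Emit:
play_rows(travel=[[0,0,-0.05],[0,0,-0.1],[0,0,-0.13],[0,0,-0.144],[0,0,-0.144],[0.02,0,-0.144],[0.04,0,-0.144],[0.06,0,-0.144],[0.08,0,-0.144],[0.089,0,-0.144],[0.089,0,-0.144]], delta_rot=[[0,0,0],[0,0,0],[0,0,0],[0,0,0],[0,0,0],[0,0,0],[0,0,0],[0,0,0],[0,0,0],[0,0,0],[0,0,0]], claw=[0,0,0,0,0,0,0,0,0,0,0])

```text
time_s: 4.3
tool_pos: [0.4472, -0.143, 0.1947]
orientation: [3.136, -0.875, 0.008]
contact_force: [0.2, -0.3, -0.5]
gripper_width: 0.002
grasp_force: 0.0
```

```bash
python3 - <<'E'
from h import *
s=state();print(s["tool_pos"],s["orientation"],s["qpos"],s["contact_force"])
a=camera("wrist")[:,:,::-1];b=camera("top")[:,:,::-1]
cv2.imwrite("pics/c2.png",cv2.resize(np.hstack([a,b]),(800,300)))
E
```

```text
[ 0.44722669 -0.14297873  0.19465013] [ 3.13574024 -0.87516916  0.00796226] [-0.73174579  0.20544246  2.25881771  1.65497107  0.54094266 -0.62552484] [ 0.16037977 -0.2875528  -0.50405193]
```

View pics/c2.png

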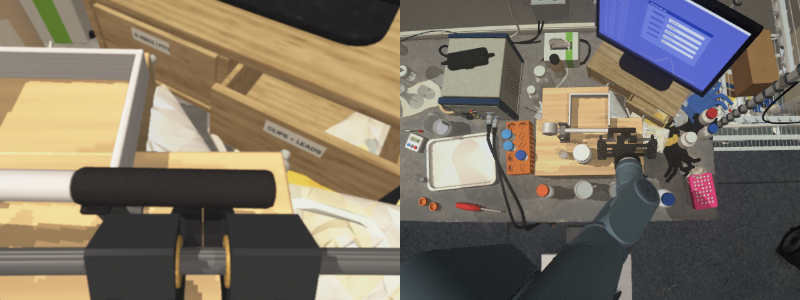

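The wrist view shows the fingertips under the sleeve, which covers columns 75–275, and the top view agrees. Now I raise the arm slowly along its arc.

Emit:
play_rows(travel=[[0,0,0.0075],[0,0,0.015],[0,0,0.0225],[0,0,0.03],[0,0.001,0.038],[0,0.002,0.0457],[0,0.003,0.053],[0,0.004,0.061],[0,0.0056,0.068],[0,0.0073,0.076],[0,0.0093,0.083],[0,0.0114,0.091]], delta_rot=[[0,0,0],[0,0,0],[0,0,0],[0,0,0],[0,0,0],[0,0,0],[0,0,0],[0,0,0],[0,0,0],[0,0,0],[0,0,0],[0,0,0]], claw=[0,0,0,0,0,0,0,0,0,0,0,0])

```text
time_s: 5.6
tool_pos: [0.4452, -0.1337, 0.2662]
orientation: [3.139, -0.872, 0.003]
contact_force: [0.2, -0.5, -0.8]
gripper_width: 0.005
grasp_force: 0.5
```

```bash
python3 - <<'E'
from h import *
s=state();print(s["tool_pos"],s["orientation"],s["contact_force"])
a=camera("wrist")[:,:,::-1];b=camera("top")[100:340,200:520,::-1]
cv2.imwrite("pics/c3.png",cv2.resize(np.hstack([a,cv2.resize(b,(640,480))]),(800,300)))
E
```

```text
[ 0.44522315 -0.13373417  0.26615186] [ 3.13862659e+00 -8.72168232e-01  2.78502536e-03] [ 0.24967476 -0.49693354 -0.76168583]
```

View pics/c3.png

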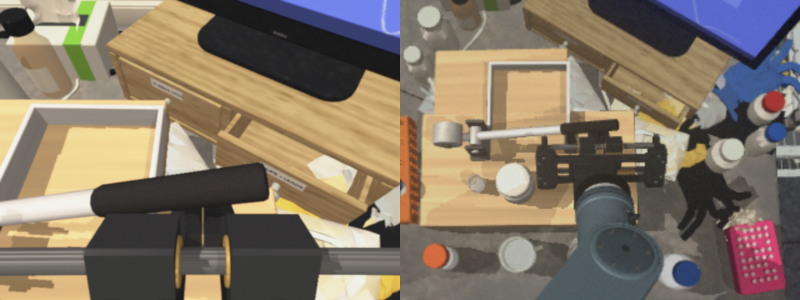

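The sleeve is resting on the fingertips and the arm is up by about 0.3 rad with light force (0.8 N). Continuing along the arc.

Emit:
play_rows(travel=[[0,0.0028,0.0085],[0,0.0059,0.0169],[0,0.0093,0.0252],[0,0.0129,0.0334],[0,0.0169,0.0415],[0,0.0212,0.0494],[0,0.0257,0.0571],[0,0.0304,0.0647],[0,0.0355,0.0721],[0,0.0408,0.0794],[0,0.0464,0.0864],[0,0.0522,0.0933]], delta_rot=[[0,0,0],[0,0,0],[0,0,0],[0,0,0],[0,0,0],[0,0,0],[0,0,0],[0,0,0],[0,0,0],[0,0,0],[0,0,0],[0,0,0]], claw=[0,0,0,0,0,0,0,0,0,0,0,0])

```text
time_s: 6.9
tool_pos: [0.4456, -0.0919, 0.3405]
orientation: [3.139, -0.872, 0.003]
contact_force: [-0.2, -1.3, -0.6]
gripper_width: 0.003
grasp_force: 0.2
```

Emit:
play_rows(travel=[[0,0.0055,0.0061],[0,0.0112,0.012],[0,0.0171,0.0177],[0,0.0231,0.0232],[0,0.0294,0.0285],[0,0.0358,0.0337],[0,0.0423,0.0386],[0,0.0491,0.0433],[0,0.056,0.0478],[0,0.0629,0.052],[0,0.0701,0.0561],[0,0.0774,0.0599]], delta_rot=[[0,0,0],[0,0,0],[0,0,0],[0,0,0],[0,0,0],[0,0,0],[0,0,0],[0,0,0],[0,0,0],[0,0,0],[0,0,0],[0,0,0]], claw=[0,0,0,0,0,0,0,0,0,0,0,0])

```text
time_s: 8.1
tool_pos: [0.4457, -0.0299, 0.3883]
orientation: [3.139, -0.872, 0.003]
contact_force: [0.5, 0.6, -0.9]
gripper_width: 0.005
grasp_force: 0.0
```

```bash
python3 - <<'E'
from h import *
s=state();print(s["tool_pos"],s["qpos"],s["contact_force"])
a=camera("wrist")[:,:,::-1];b=camera("top")[100:340,200:520,::-1]
cv2.imwrite("pics/c4.png",cv2.resize(np.hstack([a,cv2.resize(b,(640,480))]),(800,300)))
E
```

```text
[ 0.4456636  -0.02991736  0.38830451] [-0.44795854 -0.34068057  2.2348192   0.70416144  0.53804869  0.6386927 ] [ 0.52941733  0.64976025 -0.87389879]
```

View pics/c4.png

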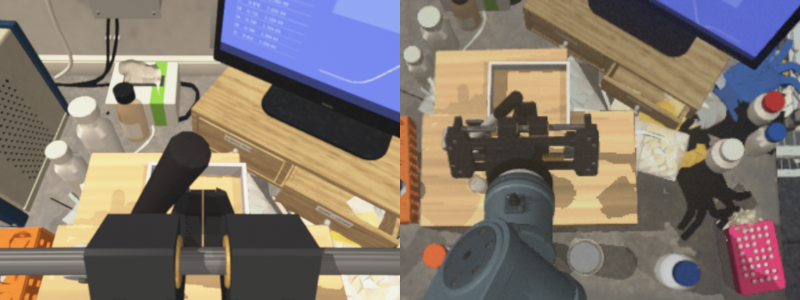

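The arm is at about 1.1 rad and still leaning on or leaving the fingertip. I follow it a little further to be clearly past balance.

Emit:
play_rows(travel=[[0,0.0075,0.0035],[0,0.015,0.0068],[0,0.023,0.01],[0,0.031,0.013],[0,0.039,0.0157],[0,0.0468,0.018],[0,0.0468,0.018],[0,0.0468,0.018],[0,0.03,0.018],[0,0,0.018],[0,-0.03,0.018],[0,-0.05,0.018]], delta_rot=[[0,0,0],[0,0,0],[0,0,0],[0,0,0],[0,0,0],[0,0,0],[0,0,0],[0,0,0],[0,0,0],[0,0,0],[0,0,0],[0,0,0]], claw=[0,0,0,0,0,0,0,0,0,0,0,0])

```text
time_s: 9.4
tool_pos: [0.446, -0.0717, 0.4031]
orientation: [3.138, -0.874, 0.003]
contact_force: [0.1, -0.5, 0.2]
gripper_width: 0.008
grasp_force: 0.0
```

```bash
python3 - <<'E'
from h import *
s=state();print(s["tool_pos"],s["qpos"],s["contact_force"])
a=camera("wrist")[:,:,::-1];b=camera("top")[100:340,200:520,::-1]
cv2.imwrite("pics/c5.png",cv2.resize(np.hstack([a,cv2.resize(b,(640,480))]),(800,300)))
E
```

```text
[ 0.44599883 -0.07169999  0.4031407 ] [-0.56236509 -0.34256925  2.20455124  0.76073559  0.63313365  0.5300643 ] [ 0.09077665 -0.52418965  0.15365698]
```

View pics/c5.png

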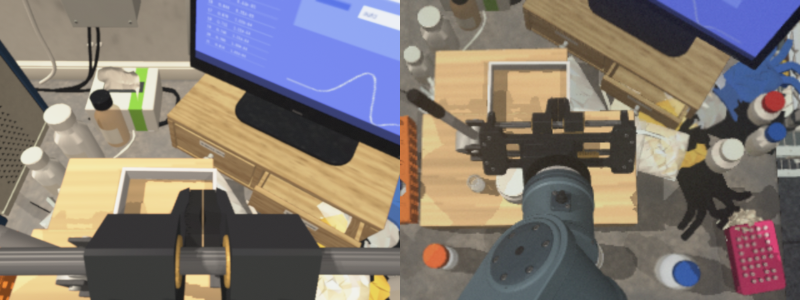

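The arm is at its stop: in the top crop the rod leans left from about (480,140) to (412,95). The deck in front of the bay is clear. For the push I turn the tool upright and yaw it −95°, so the gripper body's narrow side faces the raised arm.

Emit:
play_rows(travel=[[-0.05,0,0.02],[-0.05,0.02,0.02],[-0.05,0.04,0.02],[-0.05,0.096,0.02],[-0.05,0.096,0.02],[-0.05,0.096,0.02],[-0.05,0.096,0.02],[-0.05,0.096,0.02]], delta_rot=[[0,0.278,0],[0,0.278,0],[0,0.278,0],[0,0.278,0],[0,0.278,0],[0,0.278,0],[0,0.278,0],[0,0.278,0]], claw=[0,0,0,0,0,0,0,0])

```text
time_s: 10.3
tool_pos: [0.4063, 0.0071, 0.4188]
orientation: [-3.141, -0.002, 0.003]
contact_force: [0.1, 0.7, 0.3]
gripper_width: 0.003
grasp_force: 0.0
```

Emit:
play_rows(travel=[[0,0,0],[0,0,0],[0,0,0],[0,0,0],[0,0,0],[0,0,0],[0,0,0],[0,0,0],[0,0,0],[0,0,0],[0,0,0],[0,0,0]], delta_rot=[[0,0,-0.527],[0,0,-0.527],[0,0,-0.527],[0,0,-0.527],[0,0,-0.527],[0,0,-0.527],[0,0,-0.527],[0,0,-0.527],[0,0,-0.527],[0,0,-0.527],[0,0,-0.527],[0,0,-0.527]], claw=[0,0,0,0,0,0,0,0,0,0,0,0])

```text
time_s: 11.5
tool_pos: [0.4058, 0.0064, 0.4192]
orientation: [-3.139, 0.0, -1.656]
contact_force: [0.7, -0.5, 0.8]
gripper_width: 0.007
grasp_force: 0.0
```

```bash
python3 - <<'E'
from h import *
s=state();print(s["tool_pos"],s["orientation"],s["qpos"],s["contact_force"])
E
```

```text
[0.40576733 0.00644114 0.41919606] [-3.13862841e+00  3.02353436e-04 -1.65590107e+00] [-2.78969329e-01 -2.38689858e-01  1.98597966e+00  8.81901235e-04
  1.39145245e+00  2.94757244e+00] [ 0.68060305 -0.50296649  0.7932812 ]
```

Emit:
play_rows(travel=[[0,0,-0.06],[0,0,-0.12],[0,0,-0.16],[0,0,-0.186],[0,0,-0.186],[0.02,0,-0.186],[0.03,-0.001,-0.186],[0.04,-0.002,-0.186],[0.05,-0.003,-0.186],[0.06,-0.005,-0.186],[0.07,-0.006,-0.186],[0.08,-0.008,-0.186]], delta_rot=[[0,0,0],[0,0,0],[0,0,0],[0,0,0],[0,0,0],[0,0,0],[0,0,0],[0,0,0],[0,0,0],[0,0,0],[0,0,0],[0,0,0]], claw=[0,0,0,0,0,0,0,0,0,0,0,0])

```text
time_s: 12.7
tool_pos: [0.4707, 0.0003, 0.2705]
orientation: [3.141, 0.0, -1.653]
contact_force: [-1.4, -0.2, 1.0]
gripper_width: 0.003
grasp_force: 0.6
```

```bash
python3 - <<'E'
from h import *
s=state();print(s["tool_pos"],s["qpos"],s["contact_force"])
a=camera("scene")[80:320,100:420,::-1];b=camera("top")[100:340,200:520,::-1]
cv2.imwrite("pics/c6.png",cv2.resize(np.hstack([a,b]),(800,300)))
E
```

```text
[4.70712846e-01 3.27234959e-04 2.70491225e-01] [-2.52256090e-01  1.23066811e-01  1.97387658e+00  1.39840720e-05
  1.04487216e+00  2.97139055e+00] [-1.38713034 -0.1975224   1.03360375]
```

View pics/c6.png

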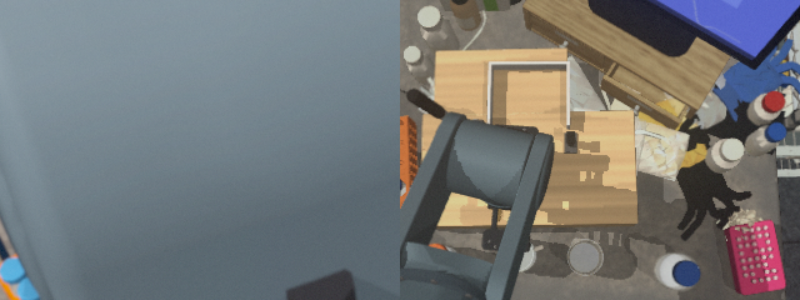

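```bash
python3 - <<'E'
from h import *
for z in(.3,.36,.42,.48,.54):print(z,onz("top",(200+45*.8,100+115*.8),z),onz("top",(200+153*.8,100+135*.8),z),onz("top",(200+12*.8,100+95*.8),z))
E
```

```text
0.3 [0.5586 0.0786 0.3   ] [ 0.5283 -0.0671  0.3   ] [0.5878 0.1247 0.3   ]
0.36 [0.5426 0.0659 0.36  ] [ 0.5147 -0.0682  0.36  ] [0.5694 0.1083 0.36  ]
0.42 [0.5265 0.0531 0.42  ] [ 0.501  -0.0694  0.42  ] [0.551  0.0918 0.42  ]
0.48 [0.5105 0.0403 0.48  ] [ 0.4874 -0.0705  0.48  ] [0.5326 0.0754 0.48  ]
0.54 [0.4944 0.0276 0.54  ] [ 0.4738 -0.0716  0.54  ] [0.5142 0.0589 0.54  ]
```

The top view shows the raised sleeve end about 5 cm clear of the wrist, and the measured position agrees. I have used all my picture views, so from here I measure numerically. Pushing on to halfway.

Emit:
play_rows(travel=[[0.01,-0.0014,0],[0.02,-0.0028,0],[0.03,-0.0042,0],[0.04,-0.0056,0],[0.05,-0.007,0],[0.06,-0.0084,0],[0.07,-0.01,0],[0.07,-0.01,0]], delta_rot=[[0,0,0],[0,0,0],[0,0,0],[0,0,0],[0,0,0],[0,0,0],[0,0,0],[0,0,0]], claw=[0,0,0,0,0,0,0,0])

```text
time_s: 13.6
tool_pos: [0.5272, -0.0079, 0.2706]
orientation: [-3.14, -0.0, -1.653]
contact_force: [0.4, 0.1, 0.5]
gripper_width: 0.004
grasp_force: 0.0
```

```bash
cat >> h.py <<'E'
from scipy.spatial.transform import Rotation as Ro
def white(n,z,lo=165,crop=None):
    s=state();im=camera(n);hsv=cv2.cvtColor(im,cv2.COLOR_RGB2HSV)
    m=cv2.inRange(hsv,(0,0,lo),(179,45,255));m=cv2.morphologyEx(m,cv2.MORPH_OPEN,np.ones((3,3)))
    C=camera_model(n);K=np.array([[C["fx"],0,C["cx"]],[0,C["fy"],C["cy"]],[0,0,1]])
    if n=="wrist":
        T=np.eye(4);T[:3,:3]=Ro.from_euler("xyz",s["orientation"]).as_matrix();T[:3,3]=s["tool_pos"];T=T@np.array(C["tool_from_camera"])
    else: T=np.array(C["world_from_camera"])
    for c in cv2.findContours(m,cv2.RETR_EXTERNAL,cv2.CHAIN_APPROX_NONE)[0]:
        if cv2.contourArea(c)<150: continue
        p=cv2.undistortPoints(c.astype(float),K,np.array(C["dist_coeffs"]))[:,0]
        d=np.c_[p,np.ones(len(p))]@T[:3,:3].T;w=T[:3,3]+d*((z-T[2,3])/d[:,2])[:,None]
        print(n,"px",cv2.boundingRect(c),"area",cv2.contourArea(c),"world min",np.round(w.min(0)[:2],3),"max",np.round(w.max(0)[:2],3))
    cv2.imwrite(f"pics/{n}_{s['time_s']:.2f}.png",im[:,:,::-1])
E
python3 - <<'E'
from h import *
s=state();print(s["tool_pos"],s["qpos"][5],s["contact_force"])
white("wrist",.158);white("top",.158)
E
```

```text
[ 0.52724965 -0.00790681  0.27063283] 2.9836115342920726 [0.42953585 0.13014375 0.45750895]
wrist px (0, 445, 144, 35) area 2727.5 world min [ 0.578 -0.009] max [0.616 0.004]
wrist px (79, 380, 65, 16) area 618.0 world min [ 0.572 -0.028] max [ 0.59  -0.023]
wrist px (68, 344, 31, 29) area 266.5 world min [ 0.581 -0.039] max [ 0.591 -0.031]
wrist px (117, 343, 35, 21) area 255.5 world min [ 0.568 -0.038] max [ 0.578 -0.033]
wrist px (613, 324, 27, 26) area 293.0 world min [ 0.448 -0.034] max [ 0.455 -0.026]
wrist px (131, 292, 99, 31) area 1008.5 world min [ 0.548 -0.051] max [ 0.571 -0.042]
wrist px (0, 0, 70, 136) area 7170.5 world min [ 0.574 -0.114] max [ 0.589 -0.089]
top px (345, 446, 25, 14) area 233.0 world min [ 0.085 -0.145] max [ 0.109 -0.101]
top px (239, 407, 131, 73) area 2900.5 world min [ 0.05  -0.147] max [0.18  0.097]
top px (407, 303, 20, 28) area 251.5 world min [ 0.32  -0.261] max [ 0.371 -0.224]
top px (291, 292, 16, 25) area 248.5 world min [ 0.35  -0.031] max [ 0.395 -0.002]
top px (502, 235, 42, 6) area 173.5 world min [ 0.489 -0.501] max [ 0.5   -0.417]
top 
[... 898 characters left out ...]
214, 105, 18, 17) area 220.5 world min [0.749 0.123] max [0.785 0.159]
top px (0, 61, 168, 126) area 7552.0 world min [0.622 0.266] max [0.9   0.626]
top px (276, 52, 9, 44) area 315.5 world min [0.804 0.013] max [0.904 0.03 ]
top px (230, 52, 37, 45) area 789.5 world min [0.804 0.051] max [0.905 0.128]
top px (0, 49, 38, 8) area 153.5 world min [0.927 0.57 ] max [0.941 0.662]
top px (70, 40, 117, 11) area 509.0 world min [0.927 0.227] max [0.941 0.492]
top px (230, 36, 81, 8) area 390.5 world min [ 0.927 -0.042] max [0.941 0.131]
top px (607, 0, 26, 116) area 863.0 world min [ 0.753 -0.727] max [ 1.031 -0.698]
top px (459, 0, 102, 56) area 330.5 world min [ 0.891 -0.581] max [ 1.024 -0.37 ]
```

Emit:
play_rows(travel=[[-0.03,0.004,0],[-0.08,0.008,0],[-0.13,0.01,0],[-0.16,0.01,0],[-0.16,0.01,0]], delta_rot=[[0,0,0],[0,0,0],[0,0,0],[0,0,0],[0,0,0]], claw=[0,0,0,0,0])

```text
time_s: 14.2
tool_pos: [0.3953, 0.0011, 0.2698]
orientation: [3.139, 0.0, -1.653]
contact_force: [-0.7, 0.6, 0.3]
gripper_width: 0.007
grasp_force: 0.0
```

```bash
python3 - <<'E' | awk '/px \((2[0-9][0-9]|3[0-4][0-9]), (1[4-9]|2[0-6])[0-9]|tool|^\[/'
from h import *
s=state();print(s["tool_pos"])
white("top",.158);white("wrist",.158)
E
```

```text
[0.39528575 0.00105487 0.26975902]
top px (282, 189, 27, 26) area 498.5 world min [ 0.549 -0.036] max [0.601 0.016]
top px (333, 146, 29, 43) area 493.0 world min [ 0.6   -0.142] max [ 0.689 -0.086]
wrist px (304, 228, 141, 113) area 9826.0 world min [ 0.366 -0.054] max [ 0.399 -0.025]
wrist px (313, 216, 33, 35) area 395.5 world min [ 0.388 -0.058] max [ 0.396 -0.05 ]
wrist px (345, 197, 59, 33) area 1062.0 world min [ 0.375 -0.062] max [ 0.388 -0.054]
```

The top view puts the lid at (0.575, −0.010), 52 mm across, just where predicted. Returning to contact and finishing the push.

Emit:
play_rows(travel=[[0.05,-0.003,0],[0.1,-0.006,0],[0.14,-0.008,0],[0.155,-0.009,0],[0.167,-0.01,0],[0.18,-0.012,0],[0.193,-0.014,0],[0.206,-0.017,0],[0.219,-0.019,0],[0.232,-0.022,0],[0.245,-0.024,0],[0.257,-0.026,0]], delta_rot=[[0,0,0],[0,0,0],[0,0,0],[0,0,0],[0,0,0],[0,0,0],[0,0,0],[0,0,0],[0,0,0],[0,0,0],[0,0,0],[0,0,0]], claw=[0,0,0,0,0,0,0,0,0,0,0,0])

```text
time_s: 15.5
tool_pos: [0.6046, -0.0206, 0.2705]
orientation: [-3.141, -0.0, -1.653]
contact_force: [-0.6, -0.8, -0.0]
gripper_width: 0.005
grasp_force: 0.4
```

Emit:
play_rows(travel=[[0,0,0],[-0.03,0.004,0],[-0.08,0.008,0],[-0.14,0.012,0],[-0.2,0.015,0],[-0.25,0.02,0],[-0.25,0.02,0.1],[-0.25,0.02,0.15],[-0.25,0.02,0.15]], delta_rot=[[0,0,0],[0,0,0],[0,0,0],[0,0,0],[0,0,0],[0,0,0],[0,0,0],[0,0,0],[0,0,0]], claw=[0,0,0,0,0,0,0,0,0])

```text
time_s: 16.4
tool_pos: [0.404, -0.0045, 0.3949]
orientation: [-3.135, -0.002, -1.653]
contact_force: [0.4, 0.3, 0.4]
gripper_width: 0.006
grasp_force: 0.0
```

```bash
python3 - <<'E' | awk '/px \((2[0-9][0-9]|3[0-4][0-9]), (1[4-9]|2[0-6])[0-9]|dark|^\[/'
from h import *
s=state();print(s["tool_pos"],s["contact_force"])
white("top",.158)
im=camera("top");m=cv2.inRange(cv2.cvtColor(im,cv2.COLOR_RGB2HSV),(0,0,0),(179,255,60))[150:230,195:260]
for c in cv2.findContours(m,cv2.RETR_EXTERNAL,cv2.CHAIN_APPROX_NONE)[0]:
    x,y,w,h=cv2.boundingRect(c)
    if w*h>60: print("dark",x+195,y+150,w,h,onz("top",(x+195,y+150),.366))
E
```

```text
[ 0.40396487 -0.00446251  0.39492686] [0.41701475 0.33871651 0.36623962]
top px (287, 149, 27, 28) area 502.5 world min [ 0.627 -0.047] max [0.684 0.006]
top px (333, 146, 30, 43) area 510.5 world min [ 0.6   -0.144] max [ 0.689 -0.087]
dark 230 221 10 9 [0.4955 0.0729 0.366 ]
dark 206 172 30 22 [0.5742 0.1125 0.366 ]
```

```bash
python3 -c "
from station import *
print(job_done())"
```

```text
the job is handed in; nothing more can be done
None
```

The barrier arm is up at its stop, and the tub stands upright in the bay, about 5 mm from its centre by the last top-camera measurement. I handed the job in at about 16.5 s of the 54 s; no verdict came back.

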